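# Set out the slide-staining line

## Robot

A 6-joint arm with a two-finger parallel gripper is mounted at the origin on a cart in front of the work surface, level with it; the furniture and walls round the work are solid. World frame = base frame: x ahead of the robot, y to its left, z up, the work surface at z = 0. Lengths are in m, angles in rad, forces in N, time in s.
With the tool pointing down it reaches from about 0.225 to 0.875 m from the base axis. Payload 3.4 kg.
Tool frame: the origin (TCP) lies midway between the tips of the shut fingers; the grasp point (between the pads) lies 19 mm behind it (manip.grasp_offset is the distance from the TCP to the grasp point, in m); x points along the fingers, y is the direction in which the jaws open and shut, and the axes are right-handed (so a half turn about x gives the same grasp; the last joint's range is limited). The gripper opens to 85 mm and grips with 20 to 120 N. Pads are 22 mm wide; open, the fingers measure 114 mm over their backs; the gripper's body (76 mm by 85 mm) begins 54 mm behind the grasp point. The pads swing forward as they close: fully open they stand 13 mm farther back than shut.
Start: joints at [1.079, 0.276, 1.505, -0, 1.361, -0.121], TCP at [0.208, 0.536, 0.231] pointing down, gripper open.
Joint ranges: [-2.89, 2.89], [-0.75, 2.08], [0.22, 2.7], [-1.18, 4.32], [0.11, 2.71], [-2.7, 2.7]. Speed limits (rad/s): [2.57, 2.57, 3.14, 3.14, 3.14, 3.14].

## Interface

Orientations are given as a unit quaternion [w, x, y, z].
In Python, from rig import manip gives the robot as it stands.
- The arm moves only by the shell command python3 -m creep 'ROWS' [OPENING] [FORCE]. ROWS is a JSON object of lists of equal length, an entry for each row: "delta_pos": the shift along the tool's x, y, z in cm, a list of three; "dr": the turn, a rotation vector about the tool's x, y, z in rad, a list of three. In form: {"delta_pos": [[dx, dy, dz], ...], "dr": [[rx, ry, rz], ...]}. A call has 1 to 10 rows; each row is the pose to reach, as a shift and turn from the pose commanded when the call began, along the tool's axes at that moment; what a row does not reach only later rows make up. A row lasts 1/10 s, in which the tool goes at most 50 mm and 8.59 degrees, less where a joint would pass 70% of its speed; a pose out of reach is approached as far as the arm can. A call with a gripper value outside its range is refused whole. OPENING is the opening, from -1 (shut) to 1 (fully open), set as the call begins (- or left out, the last holds). The fingers move at their own pace and stop on an object; FORCE is the grip in N (left out, the last holds). Time passes only in rows, so rows that repeat a pose let the fingers close. It gives the time, the measured TCP pose, the force and the opening at its end, in the units of the state.
- manip.get_state(): the state, without advancing time (a new reading comes with each control period).
- manip.get_image(name): name is "scene" or "top"; returns a dict with "pixels" (420x560x3 uint8, blue, green, red), "depth" (420x560 float32, m along the optical axis (not along the pixel's ray), 0 where there is no reading), "intrinsics" (3x3 intrinsics, pixels), "rvec" (rotation vector, rad) and "tvec" (3), from world to camera coordinates, as OpenCV has them. Camera axes: x right, y down, z forward; pixel columns grow to the right and rows downward; lengths in m; the calibration is good to about 2 mm. A picture is of the moment at which its call begins.
- manip.sign_off(): hands the job in, once; it reports no verdict.
The state is a dict: "clock": time; "qpos": joint angles; "qd": joint speeds; "effort": joint torques, N m; "position": TCP position; "ee_rot": TCP orientation; "contact_force": force on the tool from outside, world axes, zero at the start; "moment": the same for the moment, N m; "width": finger opening in m.
Only numpy, scipy, OpenCV 4.12 (cv2) and the standard library are available. Lean on these libraries where they do the work, as an engineer would, in place of code of your own. Each camera call takes 0.05 s, during which the arm holds its last target. There are 200 camera calls.

## Task

Set out the slide-staining line on the dark bench mat: stand the grey open dish on the mat half-way between the slide box and the tube rack and put its lid squarely on top, and stand the amber jar half-way between the slide box and the dish, in line with them. Stand the steel beaker upright in the middle of the white drip tray. Leave the slide box, rack and tray where they are and do not disturb the code reader behind the mat.

Things in the scene. Friction and masses are not known exactly. Their poses are not given: they have to be found in the camera images.
- dish_mid (a point): centre, half-way up (20 mm above its underside), of the loose open-topped grey plastic staining dish: 60 mm along its x, 84 mm along its y, 40 mm high, walls 3 mm. Grasp it across the 60 mm (its x). Starts upright on the worktop
- dish_lid_mid (a point): centre, half-way up (16.5 mm above its underside), of the loose flat grey lid of the dish: a plate 66 mm along x, 90 mm along y, 5 mm thick, with an upright bar grip on its middle, 12 mm along x, 40 mm along y, 28 mm tall (top 33 mm above the underside). Plain underside: it simply rests on the dish's rim, long side over long side, either way round. Starts flat on the worktop, grip up
- jar_mid (a point): centre, half-way up (40 mm above its underside), of the loose amber glass jar with a white screw cap: round, 52 mm across the body, 80 mm high. Starts upright on the worktop
- beaker_mid (a point): centre, half-way up (37.5 mm above its underside), of the loose open steel beaker: straight round wall, 52 mm outside, 75 mm high. Starts upright on the worktop
- drip_tray: shallow open white tray, fixed, on the worktop in the row of loose things; origin at the centre of its underside; 78 mm along its x, 138 mm along its y at the rim, 30 mm high; floor 2 mm thick, clear inside 66 x 126 mm
- bench_mat: dark rubber bench mat, fixed: 120 mm along its x, 610 mm along its y, 3 mm thick (top at z = 0.003); origin at the centre of its underside, which is half-way between slide box and tube rack; slide box and rack stand on its y axis, 210 mm to either side, which on which side varies
- slide_box: closed white plastic slide box with a hinged lid, 93 mm along x, 100 mm along y, 46 mm high, fixed, standing on one end of the mat; origin at the centre of its underside
- tube_rack: dark grey grid rack with three capped sample tubes in it, 62 mm along x, 180 mm along y, 56 mm high (tube caps reach 90 mm), fixed, standing on the other end of the mat; origin at the centre of its underside
- reader_mid (a point): centre of a small loose black code reader, 37 x 62 x 30 mm, behind the mat; a bystander, not to be moved
Not all that is in view belongs to the job. Leave any purple or red look-alike of the part that bears jar_mid alone.

How it is judged:
By the outcome, as a careful person would: the job done as asked, in the order asked, and still so for the second after the job is handed in, with the robot touching nothing.
It also fails if it takes over 96 s, if anything falls off the work surface, if the arm or the gripper's body presses on something with over 40 N, if the wrist force passes 120 N, or if a joint passes its speed limit or range.

## Working session

There is one attempt and no reset: what is moved stays moved. The work goes in short steps, Python scripts to look and compute and a shell command to move; the robot and the scene stay as the last step left them, time stands still between calls to the robot, and variables do not carry over. Pictures are saved under pics/ and viewed, about 12 in all and at most 16, crops included, and the job is handed in when it is done.

```bash
ls; mkdir -p pics; python3 - <<'E'
from rig import manip
import cv2,numpy as np
s=manip.get_state();print(s)
for n in("scene","top"):
    d=manip.get_image(n);cv2.imwrite(f"pics/{n}0.png",d["pixels"]);np.savez(f"pics/{n}0.npz",**d)
    R=cv2.Rodrigues(np.array(d["rvec"]))[0];print(n,-R.T@np.array(d["tvec"]).ravel(),R[2],d["intrinsics"])
E
```

```text
pics
{'clock': 0.0, 'qpos': array([ 1.07898570e+00,  2.76586856e-01,  1.50613779e+00, -9.14888113e-06,
        1.36068106e+00, -1.20987898e-01]), 'qd': array([-0.00067517,  0.00026905, -0.00031813,  0.00030036, -0.00131801,
       -0.00058014]), 'effort': array([ 2.94785696e-04, -4.16778123e+01, -2.45807111e+01,  6.38525648e-05,
        1.08393375e-02,  1.19807123e-05]), 'position': array([0.20812153, 0.53544983, 0.23044249]), 'ee_rot': array([ 0.69479683,  0.12974291,  0.69517749, -0.13096714]), 'contact_force': array([-0.29473603, -0.46241345,  0.7016866 ]), 'moment': array([ 0.04161929, -0.01435237, -0.02928575]), 'width': 0.08543094555923604}
scene [-0.00517111 -0.3461036   0.73332771] [ 0.55052947  0.5308225  -0.64431729] [[396.8644379    0.         278.11829172]
 [  0.         396.8644379  208.62760702]
 [  0.           0.           1.        ]]
top [0.46658016 0.19956876 1.53948969] [ 0.05852997  0.00931544 -0.99824219] [[540.13222607   0.         277.00671754]
 [  0.         540.13222607 209.99803876]
 [  0.           0.           1.        ]]
```

View pics/scene0.png

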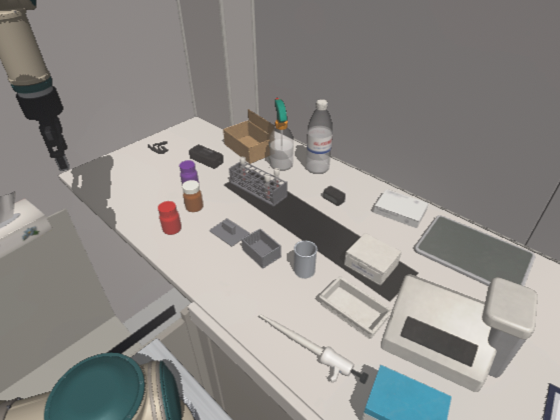

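View pics/top0.png

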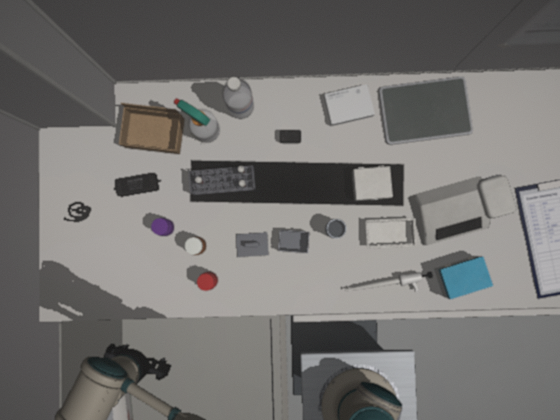

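The top view shows, left to right: rack (222,180), mat (297,183), slide box (373,183). In the row below are the purple decoy (161,226), amber jar with white cap (195,246), red decoy (207,281), lid (251,244), dish (292,240), beaker (335,228) and tray (386,231). The reader is at (290,136).

```bash
cat > h.py <<'E'
import cv2,numpy as np
from rig import manip
def world(d):
    K=d["intrinsics"];R=cv2.Rodrigues(np.array(d["rvec"],float))[0];t=np.array(d["tvec"],float).ravel()
    v,u=np.mgrid[:420,:560];z=d["depth"]
    c=np.stack([(u-K[0,2])/K[0,0]*z,(v-K[1,2])/K[1,1]*z,z],-1)
    return (c-t)@R
def rect(W,roi,z0,z1,extra=None):
    u0,v0,u1,v1=roi;P=W[v0:v1,u0:u1];m=(P[...,2]>z0)&(P[...,2]<z1)
    if extra is not None:m&=extra[v0:v1,u0:u1]
    q=P[m]; 
    if len(q)<5:return None
    (c,s,a)=cv2.minAreaRect((q[:,:2]*1000).astype(np.float32))
    return np.round(c,1),np.round(s,1),round(a,1),"zmed %.4f n %d"%(np.median(q[:,2]),len(q))
def ray(d,u,v,z):
    K=d["intrinsics"];R=cv2.Rodrigues(np.array(d["rvec"],float))[0];t=np.array(d["tvec"],float).ravel()
    o=-R.T@t;r=R.T@np.array([(u-K[0,2])/K[0,0],(v-K[1,2])/K[1,1],1]);return o+r*(z-o[2])/r[2]
E
python3 - <<'E'
from h import *
d=dict(np.load("pics/top0.npz"));W=world(d);g=d["pixels"].max(2)
for n,r,a,b in[("slide",(348,160,398,208),.035,.06),("rack",(184,160,262,200),.045,.07),("mat",(180,155,412,210),-.003,.006),("reader",(275,125,305,148),.015,.05),
 ("lidplate",(230,228,272,262),.002,.012),("lidgrip",(230,228,272,262),.022,.045),("dish",(273,222,314,258),.025,.06),("jar",(182,234,208,258),.06,.1),("purple",(148,214,176,238),.06,.1),("red",(194,270,220,294),.05,.1),
 ("beaker",(320,212,350,242),.06,.09),("tray",(360,214,414,250),.015,.045)]:
    print(n,rect(W,r,a,b,(g<70) if n=="mat" else None))
print(np.median(W[255:262,300:340,2]))
print(ray(d,335,228,.075))
p=d["pixels"]; cv2.imwrite("pics/c0.png",cv2.resize(p[145:300,140:420],None,fx=2.85,fy=2.85,interpolation=2))
E
```

```text
slide (array([624.5, -54.8]), array([ 92.7, 101.8]), 3.9, 'zmed 0.0484 n 1147')
rack (array([645.5, 364.8]), array([ 62.5, 180.2]), 3.2, 'zmed 0.0547 n 495')
mat (array([633.6, 157. ]), array([605.6, 117.1]), 87.3, 'zmed 0.0022 n 4468')
reader (array([765.7, 169.4]), array([59.7, 36.7]), 87.8, 'zmed 0.0289 n 291')
lidplate (array([460.8, 292. ]), array([116.8,  93.6]), 88.4, 'zmed 0.0047 n 676')
lidgrip (array([462.1, 286.1]), array([39.2, 11.2]), 88.4, 'zmed 0.0317 n 63')
dish (array([468.2, 169.1]), array([83.7, 59.9]), 84.0, 'zmed 0.0390 n 122')
jar (array([464.7, 441.3]), array([45. , 44.6]), 47.5, 'zmed 0.0796 n 239')
purple (array([518.2, 531.1]), array([45.9, 43.6]), 88.4, 'zmed 0.0791 n 243')
red (array([366.1, 409.6]), array([46.8, 47.2]), 58.8, 'zmed 0.0791 n 273')
beaker (array([500.3,  53.6]), array([52.2, 51.6]), 88.8, 'zmed 0.0750 n 92')
tray (array([ 488.5, -100.9]), array([ 86.6, 136.3]), 1.3, 'zmed 0.0289 n 291')
-0.00032315760083048446
[0.49902462 0.05767184 0.075     ]
```

View pics/c0.png

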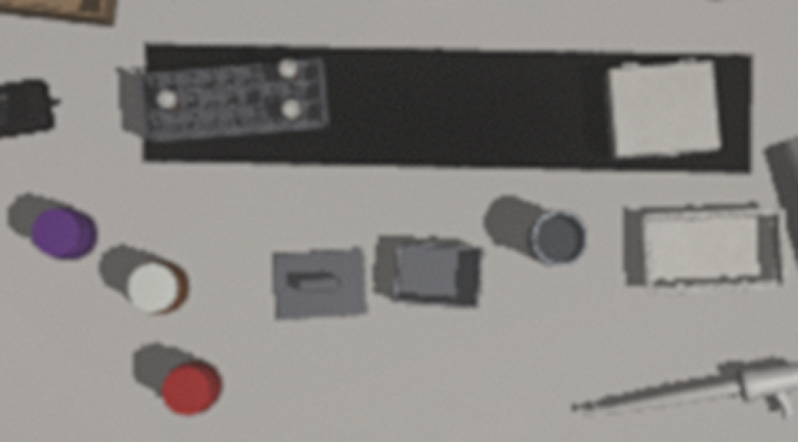

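```bash
cat >> h.py <<'E'
from scipy.spatial.transform import Rotation as Ro
def go(x,y,z,yaw):
    "mm, deg: TCP target, jaw axis (tool y) at yaw (mod 180) from world x, tool down"
    s=manip.get_state();q=s["ee_rot"];R=Ro.from_quat([*q[1:],q[0]]);best=None
    for k in(0,180):
        a=np.radians(yaw+k);X=np.array([0,0,-1.]);Y=np.array([np.cos(a),np.sin(a),0])
        r=(R.inv()*Ro.from_matrix(np.stack([X,Y,np.cross(X,Y)],1))).as_rotvec()
        if best is None or np.linalg.norm(r)<np.linalg.norm(best):best=r
    dp=R.inv().apply(np.array([x,y,z])/1000-s["position"])*100
    Y=R.as_matrix()[:,1]
    print("t",round(s["clock"],1),"pos",np.round(s["position"]*1000,1),"yaw",round(np.degrees(np.arctan2(Y[1],Y[0])),1),"w",round(s["width"]*1000,1),"q",np.round(s["qpos"],2),"\n  d",np.round(dp,2).tolist(),"r",np.round(best,3).tolist())
E
python3 - <<'E'
from h import *
d=dict(np.load("pics/top0.npz"));W=world(d);p=d["pixels"];g=p.max(2)
# lid plate: colour mask -> ray at z=5mm
def col(roi,lo,hi,z,zl=None):
    u0,v0,u1,v1=roi;m=((g>=lo)&(g<=hi))[v0:v1,u0:u1]
    if zl:m&=(W[v0:v1,u0:u1,2]>zl)
    m=cv2.morphologyEx(m.astype(np.uint8),cv2.MORPH_OPEN,np.ones((3,3)))
    c=max(cv2.findContours(m,0,1)[0],key=cv2.contourArea)
    pts=np.array([ray(d,u+u0,v+v0,z)[:2]*1000 for u,v in c[:,0]],np.float32);print(cv2.minAreaRect(pts),len(pts))
print(p[250,240],p[225,250],p[231,275],p[243,250])
col((230,228,270,262),60,125,.005)
col((230,228,270,262),60,125,.005,.003)
print(rect(W,(365,218,410,247),-.001,.008,g>120), rect(W,(362,216,410,248),.025,.034))
for r in[(225,222,314,262)]:
  u0,v0,u1,v1=r;print((W[v0:v1:3,u0:u0+48:2,2]*1000).round().astype(int))
go(468.2,169.1,130,-6)
E
```

```text
[106 103 104] [161 166 168] [89 91 92] [91 89 89]
((460.77081298828125, 289.0210266113281), (88.05453491210938, 65.07284545898438), 88.60562133789062) 103
((463.470947265625, 287.55377197265625), (39.7645149230957, 19.82362174987793), 88.35846710205078) 38
(array([482.2, -95.9]), array([124. ,  73.8]), 88.4, 'zmed 0.0025 n 621') (array([483.8, -94.2]), array([ 77.8, 122.3]), 0.9, 'zmed 0.0296 n 200')
[[  -3   -3   -3    1    3    3    2    3   -3   -2   -4    0    9    0
    -1    5    0    1   -5    4    0    3   -4   -2]
 [   4    1    1   -1    5    5   -2   -2   -5   -5   -4    1   -2    2
     5    3   -4   -1    8   -1    7    0    3   -4]
 [  -9   -1   -6    0   -1   -3   -1    4   -6   -4   -6   -1   -5    1
     4    3    1    3    1    3    3   -3   -5    0]
 [  -3   -3   -6   -3   -3    1   -2    0    0    1    0   -1   -5    3
    -4    5    0    1    1    5   -3   -1   -4    2]
 [  -9   -1    0    5    1    0    5    2    6    7    4    0    4    2
     7    0    7    9    1    6    4    7    7    5]
 [  -4   -5   -2    5    3    5   11    0    5    5   -1    8    3    4
[... 492 characters left out ...]
  4    0
     9    2    6    8    6    0    3    3    3   -1]
 [  -1    3    2    2   -2    2    1    7    3    6   -2   -1    4    2
    11    9   10    5    2    7    6    0   -2   -4]
 [  -6   -6    2   -1   -1   -4    0    4    7   -1    4    6   10   -4
     4    0    7    3    3    0    1    0    0    3]
 [   1    2    0   -5    1    3    0    4    4   -2   -2    2    3   -1
     4    2    1    0   -5    2   -5   -2    1   -5]
 [   2   -1    0    0   -3   -2    0   -2    0    5    5    7   -8   -1
    -1    4    3   -2   -1    7    5   -4    2    2]]
t 0.1 pos [208.1 535.5 230.5] yaw 68.8 w 85.3 q [ 1.08  0.28  1.51 -0.    1.36 -0.12] 
  d [10.09, -24.71, 37.52] r [1.305, 0.001, 0.002]
```

```bash
python3 -m creep '{"delta_pos":[[10.1,-24.7,37.5],[10.1,-24.7,37.5],[10.1,-24.7,37.5],[10.1,-24.7,37.5],[10.1,-24.7,37.5],[10.1,-24.7,37.5],[10.1,-24.7,37.5],[10.1,-24.7,37.5],[10.1,-24.7,37.5],[10.1,-24.7,37.5]],"dr":[[1.305,0,0],[1.305,0,0],[1.305,0,0],[1.305,0,0],[1.305,0,0],[1.305,0,0],[1.305,0,0],[1.305,0,0],[1.305,0,0],[1.305,0,0]]}' 1 40
python3 -c "
from h import *
go(468.2,169.1,130,-6);go(468.2,169.1,5,-6)"
```

```text
clock: 1.1
position: [0.4705, 0.1659, 0.129]
ee_rot: [-0.472, -0.526, -0.471, 0.528]
contact_force: [-0.1, -0.3, 0.0]
width: 0.0852
t 1.1 pos [470.5 165.9 129. ] yaw -6.3 w 85.2 q [ 0.2   0.25  1.82 -0.    1.07  0.31] 
  d [-0.1, -0.26, -0.3] r [-0.006, 0.002, 0.0]
t 1.1 pos [470.5 165.9 129. ] yaw -6.3 w 85.2 q [ 0.2   0.25  1.82 -0.    1.07  0.31] 
  d [12.4, -0.26, -0.32] r [-0.006, 0.002, 0.0]
```

```bash
python3 -m creep '{"delta_pos":[[0,0,0],[4,0,0],[8,0,0],[10,0,0],[10,0,0],[10,0,0]],"dr":[[0,0,0],[0,0,0],[0,0,0],[0,0,0],[0,0,0],[0,0,0]]}'
python3 -c "
from h import *
go(468.2,169.1,4,-6)"
```

```text
clock: 1.7
position: [0.468, 0.1712, 0.0308]
ee_rot: [0.473, 0.525, 0.474, -0.525]
contact_force: [0.4, 0.8, 0.4]
width: 0.0853
t 1.7 pos [468.  171.2  30.8] yaw -5.9 w 85.3 q [0.21 0.36 1.95 0.   0.83 0.31] 
  d [2.68, 0.04, 0.21] r [0.002, -0.0, 0.0]
```

```bash
python3 -m creep '{"delta_pos":[[1.5,0,0.2],[2.7,0,0.2],[2.7,0,0.2],[2.7,0,0.2]],"dr":[[0,0,0],[0,0,0],[0,0,0],[0,0,0]]}'
python3 -m creep '{"delta_pos":[[0,0,0],[0,0,0],[0,0,0],[0,0,0],[0,0,0],[0,0,0],[0,0,0]],"dr":[[0,0,0],[0,0,0],[0,0,0],[0,0,0],[0,0,0],[0,0,0],[0,0,0]]}' -1 40
python3 -m creep '{"delta_pos":[[-2,0,0],[-5,0,0],[-8,0,0],[-8,0,0],[-8,0,0]],"dr":[[0,0,0],[0,0,0],[0,0,0],[0,0,0],[0,0,0]]}'
python3 - <<'E'
from h import *
d=manip.get_image("top");cv2.imwrite("pics/t1.png",cv2.resize(d["pixels"][130:300,220:360],(700,850))[:600]);W=world(d)
print(rect(W,(260,205,340,262),.08,.135))
go(635,155,80,-2.9)
E
```

```text
clock: 2.1
position: [0.4691, 0.1686, 0.0047]
ee_rot: [0.474, 0.526, 0.473, -0.525]
contact_force: [0.5, -1.3, 0.2]
width: 0.0855
clock: 2.8
position: [0.4685, 0.1682, 0.0044]
ee_rot: [0.473, 0.526, 0.473, -0.525]
contact_force: [-1.5, 0.3, 6.2]
width: 0.0595
clock: 3.3
position: [0.4683, 0.1679, 0.0838]
ee_rot: [0.473, 0.526, 0.473, -0.525]
contact_force: [0.1, 0.3, -2.2]
width: 0.0593
(array([477.3, 130.5]), array([ 43.8, 163. ]), 18.7, 'zmed 0.0845 n 12')
t 3.4 pos [467.4 167.7  82.8] yaw -6.0 w 59.3 q [0.2  0.29 1.89 0.   0.96 0.31] 
  d [0.27, 16.8, -0.49] r [-0.054, 0.0, 0.001]
```

```bash
python3 - <<'E'
from h import *
d=manip.get_image("scene");cv2.imwrite("pics/s1.png",cv2.resize(d["pixels"][150:320,180:400],None,fx=3,fy=3))
E
```

```text
(no output)
```

View pics/s1.png

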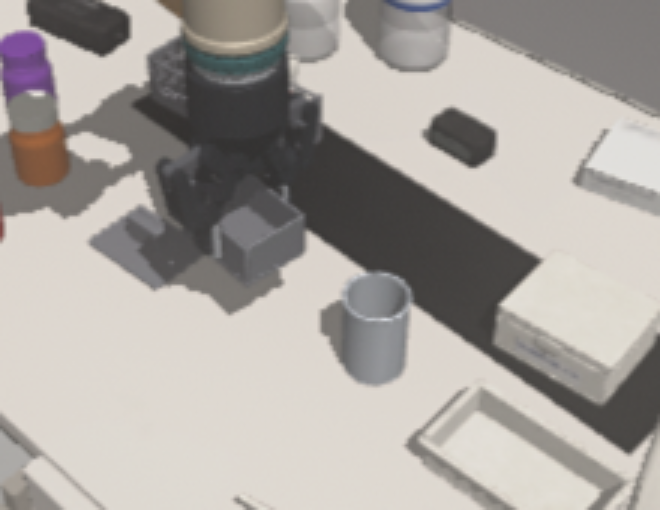

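The scene crop shows the dish at (260,230) held between the fingers, clear of the bench, with the lid at (150,245) undisturbed.

```bash
python3 -m creep '{"delta_pos":[[0,4,-0.2],[0.3,8,-0.3],[0.3,12,-0.5],[0.3,16,-0.5],[0.3,16.8,-0.6],[0.3,16.8,-0.6],[0.3,16.8,-0.6]],"dr":[[0,0,0],[-0.054,0,0],[-0.054,0,0],[-0.054,0,0],[-0.054,0,0],[-0.054,0,0],[-0.054,0,0]]}'
python3 -c "
from h import *
go(635,154.2,8,-2.9)"
```

```text
clock: 4.1
position: [0.6335, 0.1561, 0.0785]
ee_rot: [-0.486, -0.511, -0.488, 0.514]
contact_force: [-0.2, -0.7, -2.0]
width: 0.0592
t 4.1 pos [633.5 156.1  78.5] yaw -2.9 w 59.2 q [0.13 0.5  1.54 0.   1.1  0.19] 
  d [7.05, 0.19, 0.18] r [-0.0, 0.001, 0.005]
```

```bash
python3 -m creep '{"delta_pos":[[2,0.15,0.15],[4,0.15,0.15],[6,0.15,0.15],[6.4,0.15,0.15],[6.4,0.15,0.15],[6.4,0.15,0.15]],"dr":[[0,0,0],[0,0,0],[0,0,0],[0,0,0],[0,0,0],[0,0,0]]}'
python3 -c "
from h import *
go(635,154.2,7.4,-2.9)"
```

```text
clock: 4.7
position: [0.6373, 0.155, 0.0173]
ee_rot: [0.487, 0.513, 0.487, -0.512]
contact_force: [0.1, 0.4, -1.6]
width: 0.0595
t 4.7 pos [637.3 155.   17.3] yaw -2.9 w 59.5 q [0.13 0.57 1.6  0.   0.97 0.18] 
  d [0.99, -0.23, 0.09] r [-0.0, -0.0, -0.001]
```

```bash
python3 -m creep '{"delta_pos":[[0.4,-0.15,0.05],[0.8,-0.15,0.05],[0.9,-0.15,0.05],[0.95,-0.15,0.05]],"dr":[[0,0,0],[0,0,0],[0,0,0],[0,0,0]]}'
python3 -c "
from h import *
print(manip.get_state()['contact_force'])
go(635,154.2,7.4,-2.9)"
```

```text
clock: 5.1
position: [0.6355, 0.1542, 0.0075]
ee_rot: [-0.487, -0.513, -0.487, 0.513]
contact_force: [-2.4, -1.3, 5.7]
width: 0.0594
[-2.42436386 -1.27157975  5.73014717]
t 5.1 pos [635.5 154.2   7.5] yaw -2.9 w 59.4 q [0.13 0.57 1.61 0.   0.95 0.18] 
  d [0.01, -0.05, 0.0] r [-0.0, -0.0, 0.0]
```

```bash
python3 -m creep '{"delta_pos":[[0,0,0],[0,0,0],[0,0,0],[0,0,0],[-3,0,0],[-7,0,0],[-11,0,0],[-11,0,0]],"dr":[[0,0,0],[0,0,0],[0,0,0],[0,0,0],[0,0,0],[0,0,0],[0,0,0],[0,0,0]]}' 1
python3 -c "
from h import *
go(461.5,287.5,90,-1.5)"
```

```text
clock: 5.9
position: [0.6401, 0.1549, 0.1234]
ee_rot: [0.49, 0.516, 0.484, -0.509]
contact_force: [0.9, -0.4, 0.5]
width: 0.0859
t 5.9 pos [640.1 154.9 123.4] yaw -2.9 w 85.9 q [0.13 0.46 1.49 0.   1.18 0.18] 
  d [3.13, -18.55, -12.33] r [-0.025, -0.002, -0.013]
```

```bash
python3 -m creep '{"delta_pos":[[0,-4,-3],[0.5,-8,-6],[1,-12,-8],[2,-16,-10],[2.8,-18.1,-12.3],[2.8,-18.1,-12.3],[2.8,-18.1,-12.3],[2.8,-18.1,-12.3]],"dr":[[0.025,0,0],[0.025,0,0],[0.025,0,0],[0.025,0,0],[0.025,0,0],[0.025,0,0],[0.025,0,0],[0.025,0,0]]}' 0.2
python3 - <<'E'
from h import *
d=manip.get_image("scene");cv2.imwrite("pics/s2.png",cv2.resize(d["pixels"][150:320,180:400],None,fx=3.5,fy=3.5))
go(461.5,287.5,10,-1.5)
E
```

```text
clock: 6.7
position: [0.4625, 0.286, 0.089]
ee_rot: [0.481, 0.519, 0.48, -0.518]
contact_force: [-0.1, -0.0, 0.1]
width: 0.0511
t 6.8 pos [462.7 285.8  89. ] yaw -4.4 w 51.3 q [ 0.43  0.35  1.78 -0.    1.01  0.5 ] 
  d [7.9, -0.14, -0.16] r [-0.051, -0.0, -0.001]
```

View pics/s2.png

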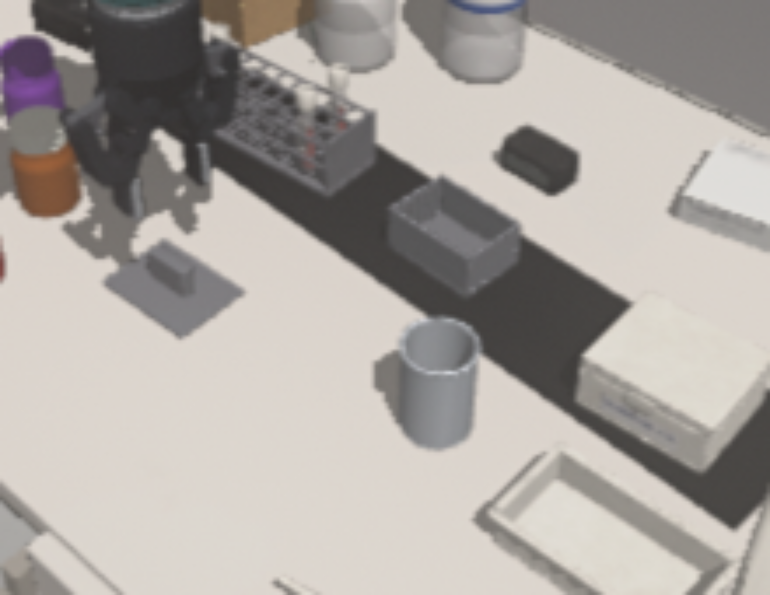

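The crop shows the dish standing on the mat at (455,235), aligned with the rack and box. The lid is at (175,285) with its grip at (170,265), and the fingers are above it.

```bash
python3 - <<'E'
from h import *
d=manip.get_image("scene")
c=[ray(d,180+u/3.5,150+v/3.5,.005)[:2]*1000 for u,v in[(104,283),(183,335),(244,292),(168,240)]]
print(np.round(c),np.mean(c,0))
for i in range(4):
    e=c[(i+1)%4]-c[i];print(np.linalg.norm(e),np.degrees(np.arctan2(e[1],e[0])))
E
```

```text
[[425. 324.]
 [430. 238.]
 [492. 239.]
 [491. 326.]] [459.53811647 281.66264855]
86.12117413104343 -87.01954192935366
61.91146730953022 0.5040731358855499
87.32082320271653 90.19331897879941
66.11852368597233 -178.3877055884306
```

```bash
python3 -m creep '{"delta_pos":[[2,-0.1,0],[5,-0.1,0],[7,-0.1,0],[7.8,-0.1,0],[7.8,-0.1,0],[7.8,-0.1,0]],"dr":[[-0.075,0,0],[-0.075,0,0],[-0.075,0,0],[-0.075,0,0],[-0.075,0,0],[-0.075,0,0]]}'
python3 -c "
from h import *
go(461.5,286.5,10,0)"
```

```text
clock: 7.4
position: [0.4614, 0.2864, 0.0114]
ee_rot: [0.5, 0.501, 0.499, -0.5]
contact_force: [0.3, 0.3, 0.6]
width: 0.0512
t 7.4 pos [461.4 286.4  11.4] yaw -0.1 w 51.2 q [0.43 0.44 1.87 0.   0.82 0.43] 
  d [0.14, 0.01, -0.01] r [-0.002, -0.001, -0.001]
```

```bash
python3 -m creep '{"delta_pos":[[0.1,0,0],[0.1,0,0],[0.1,0,0],[0.1,0,0],[0.1,0,0],[0.1,0,0],[0.1,0,0],[0.1,0,0],[0.1,0,0]],"dr":[[0,0,0],[0,0,0],[0,0,0],[0,0,0],[0,0,0],[0,0,0],[0,0,0],[0,0,0],[0,0,0]]}' -1 40
python3 -c "
from h import *
go(461.5,286.5,10,0)"
python3 -m creep '{"delta_pos":[[-2,0,0],[-6,0,0],[-10,0,0],[-12,0,0],[-12,0,0],[-12,0,0],[-12,0,0]],"dr":[[0,0,0],[0,0,0],[0,0,0],[0,0,0],[0,0,0],[0,0,0],[0,0,0]]}'
python3 - <<'E'
from h import *
d=manip.get_image("scene");cv2.imwrite("pics/s3.png",cv2.resize(d["pixels"][100:270,160:360],None,fx=3.5,fy=3.5))
dt=manip.get_image("top");np.savez("pics/t3.npz",**dt)
W=world(dt)
print(rect(W,(270,160,330,208),.035,.055))
go(635,155,130,-2.9)
E
```

```text
clock: 8.3
position: [0.4609, 0.2867, 0.0107]
ee_rot: [0.5, 0.501, 0.5, -0.5]
contact_force: [-0.4, 0.6, 5.8]
width: 0.0108
t 8.3 pos [460.9 286.7  10.7] yaw -0.1 w 10.8 q [ 0.43  0.44  1.88 -0.    0.82  0.43] 
  d [0.07, 0.06, 0.02] r [-0.001, -0.001, -0.002]
clock: 9.0
position: [0.459, 0.2858, 0.128]
ee_rot: [-0.499, -0.499, -0.5, 0.501]
contact_force: [-0.3, -0.2, -1.3]
width: 0.0112
(array([637.7, 155.3]), array([83.6, 59.9]), 88.0, 'zmed 0.0419 n 139')
t 9.1 pos [459.2 285.9 128. ] yaw -0.1 w 11.1 q [0.43 0.31 1.74 0.   1.1  0.43] 
  d [-0.24, 17.59, 13.07] r [0.05, 0.002, 0.003]
```

View pics/s3.png

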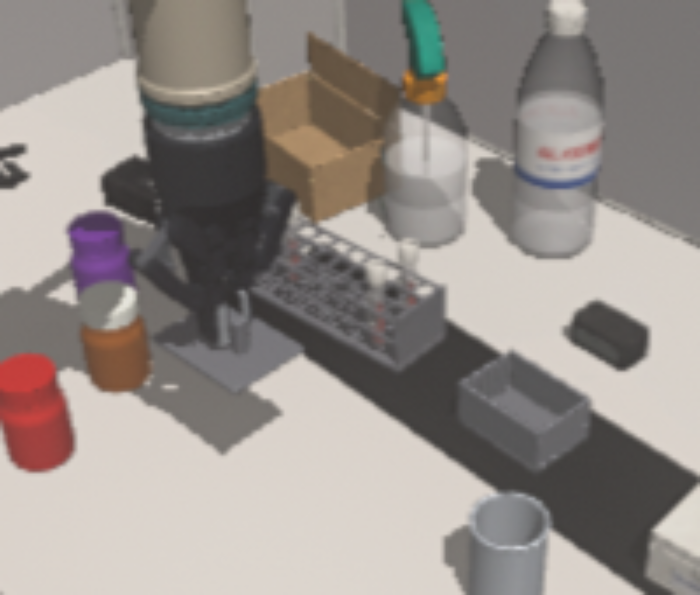

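The crop shows the lid held level at (230,350), carried clear, and the dish on the mat at (525,410).

```bash
python3 - <<'E'
from h import *
d=manip.get_image("scene")
for u,v in[(237,390),(303,352),(155,340)]:print(ray(d,160+u/3.5,100+v/3.5,.120)*1000)
go(636.5,155,130,-2.5)
E
```

```text
[429.40477856 239.80303116 120.        ]
[488.17916699 237.11296462 120.        ]
[425.5375799  324.11830782 120.        ]
t 9.2 pos [459.4 286.  128.2] yaw -0.1 w 11.1 q [0.43 0.31 1.73 0.   1.1  0.43] 
  d [-0.21, 17.72, 13.08] r [0.043, 0.001, 0.003]
```

```bash
python3 -m creep '{"delta_pos":[[0,4,3],[0,8,6],[0,12,9],[0,16,12],[0,17.7,13],[0,17.7,13],[0,17.7,13],[0,17.7,13]],"dr":[[0.043,0,0],[0.043,0,0],[0.043,0,0],[0.043,0,0],[0.043,0,0],[0.043,0,0],[0.043,0,0],[0.043,0,0]]}'
python3 -c "
from h import *
go(636.5,155.3,56,-2.5)"
```

```text
clock: 9.95
position: [0.6355, 0.157, 0.1291]
ee_rot: [-0.488, -0.51, -0.49, 0.511]
contact_force: [0.1, 0.4, -1.1]
width: 0.0114
t 9.9 pos [635.5 157.  129.1] yaw -2.5 w 11.4 q [0.14 0.46 1.48 0.   1.21 0.18] 
  d [7.31, 0.12, 0.16] r [0.0, -0.0, 0.002]
```

```bash
python3 -m creep '{"delta_pos":[[2,0.1,0.15],[4,0.1,0.15],[6,0.1,0.15],[6.5,0.1,0.15],[6.5,0.1,0.15],[6.5,0.1,0.15]],"dr":[[0,0,0],[0,0,0],[0,0,0],[0,0,0],[0,0,0],[0,0,0]]}'
python3 - <<'E'
from h import *
d=manip.get_image("scene");cv2.imwrite("pics/s4.png",cv2.resize(d["pixels"][180:250,250:350],None,fx=7,fy=7,interpolation=2))
go(636.5,155.3,54,-2.5)
E
```

```text
clock: 10.55
position: [0.6384, 0.1553, 0.0659]
ee_rot: [0.489, 0.511, 0.489, -0.51]
contact_force: [0.3, -0.5, 0.2]
width: 0.011
t 10.6 pos [638.7 155.2  66.2] yaw -2.5 w 11.0 q [0.13 0.52 1.55 0.   1.07 0.18] 
  d [1.22, -0.22, 0.0] r [0.0, -0.001, -0.002]
```

View pics/s4.png

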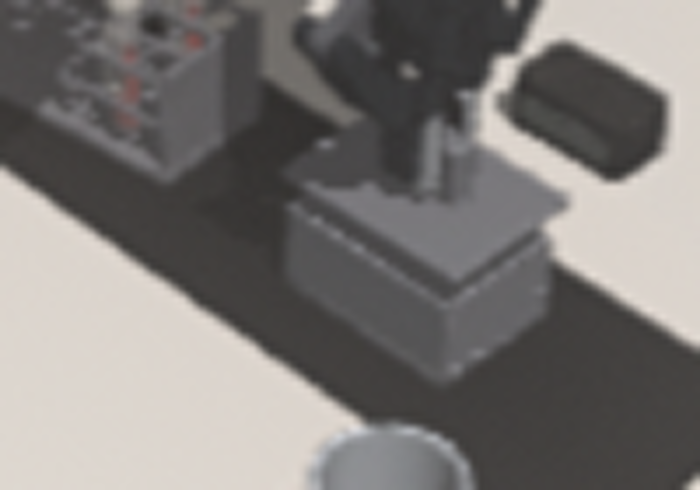

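The crop shows the lid hovering over the dish. The lid's top corners are at about (284,172), (457,282) and (570,203); the dish rim corners are at about (287,205), (443,302) and (549,238).

```bash
python3 - <<'E'
from h import *
d=manip.get_image("scene")
f=lambda L,z:[np.round(ray(d,250+u/7-.43,180+v/7-.43,z)[:2]*1000,1) for u,v in L]
a=f([(284,172),(457,280),(570,203)],.0605);b=f([(287,205),(443,302),(549,238)],.043)
print(a,(a[0]+a[2])/2,"\n",b,(b[0]+b[2])/2)
E
```

```text
[array([605. , 197.6]), array([602.2, 110.1]), array([664.7, 106.8])] [634.85 152.2 ] 
 [array([606.9, 197.4]), array([605.1, 117.9]), array([660.4, 111.7])] [633.65 154.55]
```

```bash
python3 -m creep '{"delta_pos":[[0,-0.1,-0.2],[0.5,-0.1,-0.2],[1.0,-0.1,-0.2],[1.2,-0.1,-0.2],[1.2,-0.1,-0.2]],"dr":[[0,0,0],[0,0,0],[0,0,0],[0,0,0],[0,0,0]]}'
python3 -c "
from h import *
go(637.5,157.2,53.5,-2.5)"
```

```text
clock: 11.15
position: [0.6371, 0.1567, 0.0537]
ee_rot: [0.489, 0.511, 0.489, -0.511]
contact_force: [-1.6, 1.1, 5.9]
width: 0.0113
t 11.2 pos [637.1 156.7  53.7] yaw -2.5 w 11.3 q [0.14 0.53 1.56 0.   1.05 0.18] 
  d [0.02, 0.04, -0.06] r [-0.0, -0.0, -0.0]
```

```bash
python3 -m creep '{"delta_pos":[[0,0,0],[0,0,0],[0,0,0],[0,0,0],[-3,0,0],[-7,0,0],[-10,0,0],[-10,0,0]],"dr":[[0,0,0],[0,0,0],[0,0,0],[0,0,0],[0,0,0],[0,0,0],[0,0,0],[0,0,0]]}' 0
python3 - <<'E'
from h import *
go(464.7,441.3,150,-3)
E
```

```text
clock: 11.95
position: [0.6404, 0.1572, 0.1581]
ee_rot: [0.491, 0.514, 0.487, -0.508]
contact_force: [0.0, -0.4, -0.5]
width: 0.0425
t 11.9 pos [640.4 157.2 158.1] yaw -2.5 w 42.5 q [0.14 0.44 1.43 0.   1.26 0.18] 
  d [0.67, -18.81, -27.61] r [0.008, -0.002, -0.01]
```

```bash
python3 -m creep '{"delta_pos":[[0.7,-18.6,-27.6],[0.7,-18.6,-27.6],[0.7,-18.6,-27.6],[0.7,-18.6,-27.6],[0.7,-18.6,-27.6],[0.7,-18.6,-27.6],[0.7,-18.6,-27.6],[0.7,-18.6,-27.6],[0.7,-18.6,-27.6],[0.7,-18.6,-27.6]],"dr":[[0,0,0],[0,0,0],[0,0,0],[0,0,0],[0,0,0],[0,0,0],[0,0,0],[0,0,0],[0,0,0],[0,0,0]]}' 1
python3 - <<'E'
from h import *
d=manip.get_image("top");W=world(d)
print(rect(W,(270,160,330,208),.037,.056),rect(W,(270,160,330,208),.067,.085),rect(W,(365,218,410,247),.025,.034))
cv2.imwrite("pics/t5.png",cv2.resize(d["pixels"][150:260,240:420],None,fx=4.4,fy=4.4,interpolation=2))
go(464.7,441.3,20,-3)
E
```

```text
clock: 12.95
position: [0.4638, 0.4396, 0.1452]
ee_rot: [-0.489, -0.511, -0.489, 0.511]
contact_force: [0.3, -0.8, 0.2]
width: 0.0855
(array([640.2, 156.7]), array([86.5, 65.3]), 88.3, 'zmed 0.0471 n 668') (array([638.2, 156.2]), array([38.3, 12. ]), 88.5, 'zmed 0.0742 n 68') (array([484.6, -92.6]), array([120.5,  78.1]), 88.7, 'zmed 0.0296 n 203')
t 13.0 pos [464.2 439.4 145.4] yaw -2.6 w 85.3 q [ 0.65  0.43  1.49 -0.    1.22  0.7 ] 
  d [12.54, 0.05, -0.2] r [0.007, 0.001, 0.0]
```

View pics/t5.png

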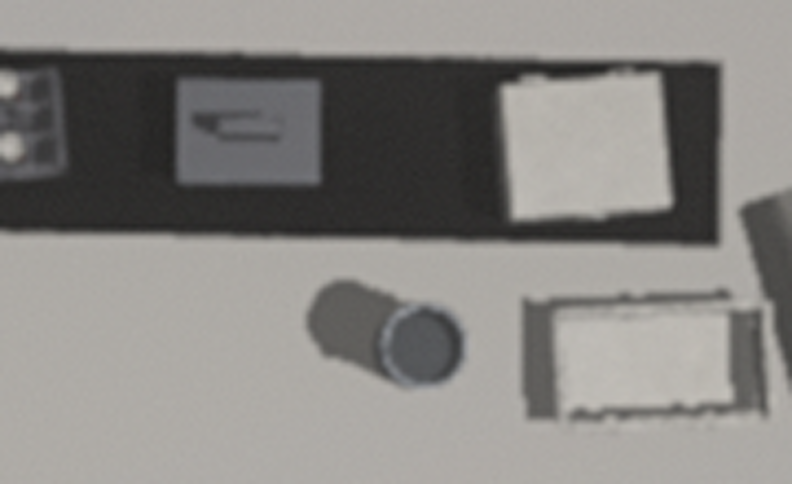

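The lid sits squarely over the dish (248,132 in the crop), aligned with the mat. Tray is at (647,358), beaker at (423,345).

```bash
python3 -m creep '{"delta_pos":[[4,0,-0.1],[8,0,-0.1],[11,0,-0.1],[12,0,-0.1],[12.2,0,-0.1],[12.2,0,-0.1]],"dr":[[0,0,0],[0,0,0],[0,0,0],[0,0,0],[0,0,0],[0,0,0]]}'
python3 -m creep '{"delta_pos":[[0,0,0],[0,0,0],[0,0,0],[0,0,0],[0,0,0],[0,0,0],[0,0,0],[0,0,0]],"dr":[[0,0,0],[0,0,0],[0,0,0],[0,0,0],[0,0,0],[0,0,0],[0,0,0],[0,0,0]]}' -1 50
python3 -c "
from h import *
go(464.7,441.3,20,-3)"
```

```text
clock: 13.6
position: [0.4648, 0.4417, 0.0248]
ee_rot: [0.489, 0.512, 0.489, -0.51]
contact_force: [-0.8, -0.3, 0.0]
width: 0.0855
clock: 14.4
position: [0.4643, 0.4424, 0.0258]
ee_rot: [0.489, 0.512, 0.489, -0.51]
contact_force: [0.1, -0.5, 5.9]
width: 0.0504
t 14.4 pos [464.3 442.4  25.8] yaw -2.5 w 50.4 q [0.65 0.54 1.63 0.   0.97 0.7 ] 
  d [0.58, 0.04, 0.11] r [0.009, -0.002, -0.002]
```

```bash
python3 -m creep '{"delta_pos":[[-2,0,0],[-6,0,0],[-10,0,0],[-14,0,0],[-14,0,0],[-14,0,0],[-14,0,0]],"dr":[[0,0,0],[0,0,0],[0,0,0],[0,0,0],[0,0,0],[0,0,0],[0,0,0]]}'
python3 -c "
from h import *
go(630.8,51.4,165,-3)"
```

```text
clock: 15.1
position: [0.4625, 0.4409, 0.1626]
ee_rot: [-0.489, -0.51, -0.489, 0.512]
contact_force: [0.2, -0.7, -1.3]
width: 0.0504
t 15.1 pos [462.5 440.9 162.6] yaw -2.5 w 50.4 q [ 0.65  0.41  1.47 -0.    1.26  0.7 ] 
  d [-0.22, 18.52, 38.18] r [0.009, 0.002, 0.002]
```

```bash
python3 -m creep '{"delta_pos":[[0,2,4],[0,4,8],[0,6,12],[0,8,16],[0,10,20],[0,12,24],[0,14,28],[0,16,32],[0,18.5,36],[0,18.5,38.2]],"dr":[[0,0,0],[0,0,0],[0,0,0],[0,0,0],[0,0,0],[0,0,0],[0,0,0],[0,0,0],[0,0,0],[0,0,0]]}'
python3 -m creep '{"delta_pos":[[0,0,0],[2,0,0],[6,0,0],[9,0,0],[10,0,0],[10,0,0],[10,0,0]],"dr":[[0,0,0],[0,0,0],[0,0,0],[0,0,0],[0,0,0],[0,0,0],[0,0,0]]}'
python3 -c "
from h import *
go(630.8,51.4,29,-3)"
```

```text
clock: 16.1
position: [0.6335, 0.0479, 0.1613]
ee_rot: [-0.488, -0.511, -0.488, 0.512]
contact_force: [-1.0, -0.1, -1.2]
width: 0.0502
clock: 16.8
position: [0.6323, 0.0524, 0.0645]
ee_rot: [0.489, 0.511, 0.489, -0.51]
contact_force: [0.4, 0.5, -1.6]
width: 0.0502
t 16.8 pos [632.3  52.4  64.5] yaw -2.5 w 50.2 q [-0.03  0.49  1.61  0.    1.04  0.02] 
  d [3.55, -0.15, 0.11] r [0.009, -0.0, -0.001]
```

```bash
python3 -m creep '{"delta_pos":[[1.5,-0.1,0.1],[2.5,-0.1,0.1],[3.2,-0.1,0.1],[3.5,-0.1,0.1],[3.55,-0.1,0.1],[3.55,-0.1,0.1]],"dr":[[0,0,0],[0,0,0],[0,0,0],[0,0,0],[0,0,0],[0,0,0]]}'
python3 -c "
from h import *
go(630.8,51.4,29,-3)"
```

```text
clock: 17.4
position: [0.6307, 0.0509, 0.0289]
ee_rot: [0.489, 0.511, 0.489, -0.511]
contact_force: [-1.8, 0.6, 1.2]
width: 0.0501
t 17.4 pos [630.7  50.9  28.9] yaw -2.5 w 50.1 q [-0.03  0.53  1.65  0.    0.97  0.01] 
  d [-0.01, 0.0, -0.05] r [0.008, -0.0, -0.001]
```

```bash
python3 -m creep '{"delta_pos":[[0,0,0],[0,0,0],[0,0,0],[0,0,0],[-3,0,0],[-7,0,0],[-11,0,0],[-13,0,0],[-13,0,0]],"dr":[[0,0,0],[0,0,0],[0,0,0],[0,0,0],[0,0,0],[0,0,0],[0,0,0],[0,0,0],[0,0,0]]}' 1
python3 -c "
from h import *
go(500.3,53.6,140,-3)"
```

```text
clock: 18.3
position: [0.633, 0.0509, 0.1624]
ee_rot: [0.491, 0.513, 0.487, -0.509]
contact_force: [0.7, -0.5, 0.2]
width: 0.0851
t 18.3 pos [633.   50.9 162.4] yaw -2.5 w 85.1 q [-0.03  0.4   1.49  0.    1.24  0.01] 
  d [2.13, -13.29, 0.31] r [0.008, -0.0, -0.008]
```

```bash
python3 -m creep '{"delta_pos":[[0,-4,0],[0.5,-8,0],[1.5,-12,0],[2,-13.2,0],[2,-13.2,0],[2,-13.2,0],[2,-13.2,0]],"dr":[[0,0,0],[0,0,0],[0,0,0],[0,0,0],[0,0,0],[0,0,0],[0,0,0]]}'
python3 - <<'E'
from h import *
go(500.3,53.6,33,-3)
E
```

```text
clock: 19.0
position: [0.5004, 0.0566, 0.1383]
ee_rot: [0.489, 0.511, 0.488, -0.511]
contact_force: [0.3, 0.2, -0.9]
width: 0.0853
t 19.0 pos [500.4  56.6 138.3] yaw -2.5 w 85.3 q [-0.03  0.24  1.8   0.    1.1   0.02] 
  d [10.53, -0.01, 0.3] r [0.008, -0.0, -0.002]
```

```bash
python3 -m creep '{"delta_pos":[[3,0,0.2],[6,0,0.2],[9,0,0.2],[10.5,0,0.2],[10.5,0,0.2],[10.5,0,0.2]],"dr":[[0,0,0],[0,0,0],[0,0,0],[0,0,0],[0,0,0],[0,0,0]]}'
python3 -m creep '{"delta_pos":[[0,0,0],[0,0,0],[0,0,0],[0,0,0],[0,0,0],[0,0,0],[0,0,0],[0,0,0]],"dr":[[0,0,0],[0,0,0],[0,0,0],[0,0,0],[0,0,0],[0,0,0],[0,0,0],[0,0,0]]}' -1 40
python3 - <<'E'
from h import *
d=dict(np.load("pics/top0.npz"));print(ray(d,646/4.4+240-.4,358/4.4+150-.4,.03))
W=world(d);P=W[208:256,352:420].reshape(-1,3);q=P[(P[:,2]>.018)&(P[:,2]<.036)&(abs(P[:,0]-.485)<.05)&(abs(P[:,1]+.096)<.08)]*1000
print(np.percentile(q[:,0],[1,4,96,99]),np.percentile(q[:,1],[1,4,96,99]))
go(484,-96,90,-3)
E
```

```text
clock: 19.6
position: [0.4999, 0.0546, 0.0333]
ee_rot: [0.489, 0.511, 0.489, -0.511]
contact_force: [0.2, -0.4, -0.3]
width: 0.0854
clock: 20.4
position: [0.4993, 0.0547, 0.0346]
ee_rot: [0.489, 0.511, 0.488, -0.51]
contact_force: [-0.7, 0.5, 6.1]
width: 0.0521
[ 0.48761249 -0.0894833   0.03      ]
[444.4983598  445.95648994 522.49805249 527.19919652] [-174.87434093 -171.08847115  -34.85097537  -33.65871099]
t 20.4 pos [499.3  54.7  34.6] yaw -2.5 w 52.1 q [-0.03  0.36  1.94  0.    0.84  0.01] 
  d [-5.54, -0.86, 15.12] r [0.008, -0.0, -0.002]
```

```bash
python3 -m creep '{"delta_pos":[[-2,0,0],[-5,0,0],[-8,0,0],[-9,0,0],[-9,0,0],[-9,0,0]],"dr":[[0,0,0],[0,0,0],[0,0,0],[0,0,0],[0,0,0],[0,0,0]]}'
python3 - <<'E'
from h import *
d=manip.get_image("scene");cv2.imwrite("pics/s6.png",cv2.resize(d["pixels"][230:340,280:400],None,fx=5.4,fy=5.4,interpolation=2))
E
```

```text
clock: 21.0
position: [0.4977, 0.0547, 0.1223]
ee_rot: [-0.488, -0.511, -0.489, 0.511]
contact_force: [0.1, -0.4, -1.4]
width: 0.0521
```

View pics/s6.png

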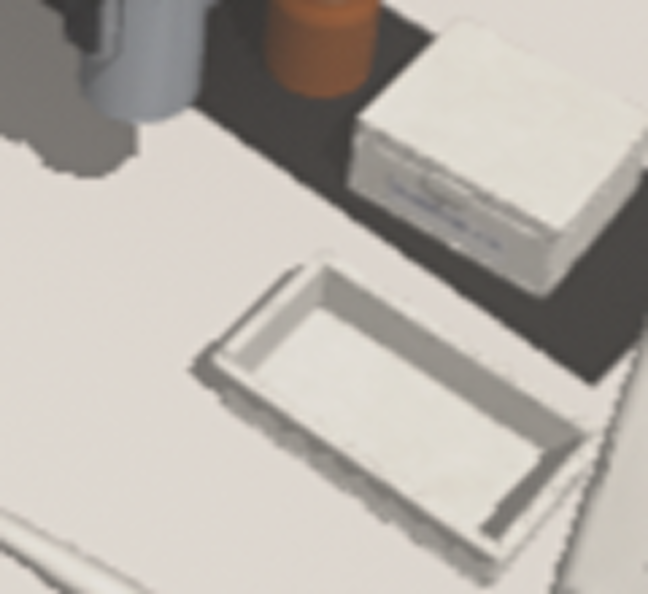

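The crop shows the beaker lifted at the upper left and the jar on the mat at (325,50). The tray rim corners are at about (318,255), (207,358), (592,432) and (495,562).

```bash
python3 - <<'E'
from h import *
d=manip.get_image("scene")
c=np.array([ray(d,280+u/5.4-.4,230+v/5.4-.4,.03)[:2]*1000 for u,v in[(318,255),(592,432),(495,562),(207,358)]])
print(c.round(1),c.mean(0),np.linalg.norm(np.roll(c,-1,0)-c,axis=1))
go(484,-99.5,120,-3)
E
```

```text
[[ 514.9  -33.7]
 [ 516.4 -165.4]
 [ 442.  -169.9]
 [ 441.2  -33.5]] [ 478.61633313 -100.64875377] [131.66517127  74.58909049 136.39938749  73.69602795]
t 21.1 pos [497.2  54.7 121.7] yaw -2.5 w 52.2 q [-0.03  0.26  1.83  0.    1.06  0.01] 
  d [0.17, -0.64, 15.47] r [0.008, -0.0, 0.003]
```

```bash
python3 -m creep '{"delta_pos":[[0,-0.2,4],[0,-0.4,8],[0,-0.6,12],[0,-0.8,15.6],[0,-0.8,15.6],[0,-0.8,15.6],[0,-0.8,15.6]],"dr":[[0,0,0],[0,0,0],[0,0,0],[0,0,0],[0,0,0],[0,0,0],[0,0,0]]}'
python3 -c "
from h import *
go(482.5,-100.5,60,-3)"
```

```text
clock: 21.8
position: [0.4831, -0.0998, 0.1224]
ee_rot: [-0.488, -0.511, -0.49, 0.511]
contact_force: [-0.6, 0.6, -2.6]
width: 0.0518
t 21.8 pos [483.1 -99.8 122.4] yaw -2.5 w 51.8 q [-0.35  0.25  1.84  0.    1.06 -0.3 ] 
  d [6.24, -0.05, 0.08] r [0.009, -0.001, 0.002]
```

```bash
python3 -m creep '{"delta_pos":[[2,0,0],[4,0,0],[6,0,0],[7.6,0,0],[7.6,0,0],[7.6,0,0]],"dr":[[0,0,0],[0,0,0],[0,0,0],[0,0,0],[0,0,0],[0,0,0]]}'
python3 - <<'E'
from h import *
d=manip.get_image("scene");cv2.imwrite("pics/s7.png",cv2.resize(d["pixels"][230:340,280:400],None,fx=5.4,fy=5.4,interpolation=2))
go(482.5,-100.5,36.8,-3);print(manip.get_state()["contact_force"])
E
```

```text
clock: 22.4
position: [0.4838, -0.0997, 0.0472]
ee_rot: [-0.489, -0.51, -0.49, 0.511]
contact_force: [-0.8, 0.0, -0.9]
width: 0.0519
t 22.4 pos [ 484.3 -100.2   47.8] yaw -2.4 w 51.8 q [-0.34  0.34  1.94  0.    0.86 -0.3 ] 
  d [1.1, -0.18, 0.04] r [0.01, 0.0, -0.001]
[ 0.79126663  0.43412458 -1.45387975]
```

View pics/s7.png

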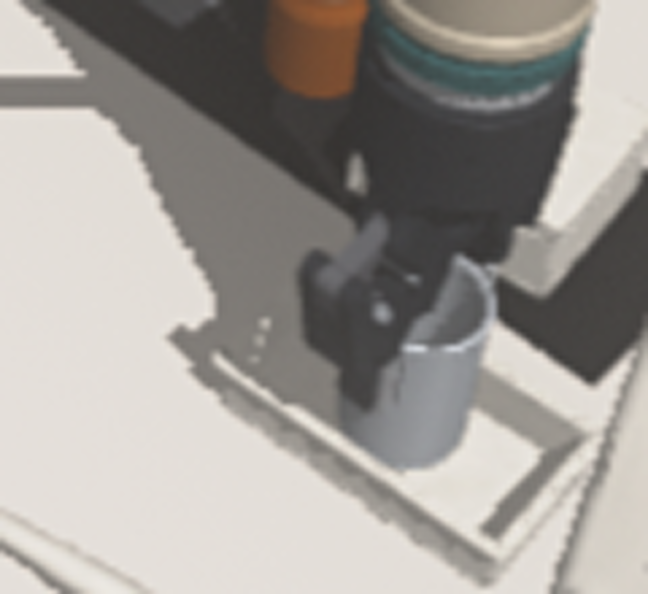

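The beaker is inside the tray, roughly central at (410,400), just above the floor.

```bash
python3 -m creep '{"delta_pos":[[0.5,-0.05,0],[0.9,-0.05,0],[1.1,-0.05,0],[1.1,-0.05,0],[1.1,-0.05,0]],"dr":[[0,0,0],[0,0,0],[0,0,0],[0,0,0],[0,0,0]]}'
python3 -c "
from h import *
go(482.5,-100.5,36.8,-3);print(manip.get_state()['contact_force'])"
```

```text
clock: 22.95
position: [0.4832, -0.1008, 0.0367]
ee_rot: [0.489, 0.511, 0.489, -0.511]
contact_force: [-0.3, 0.7, 3.6]
width: 0.0524
t 22.9 pos [ 483.2 -100.8   36.7] yaw -2.5 w 52.4 q [-0.35  0.35  1.95  0.    0.84 -0.3 ] 
  d [-0.01, -0.07, -0.02] r [0.008, -0.0, -0.0]
[-0.33985047  0.72803282  3.55666147]
```

Seated. Release, rise, and move clear of the view.

```bash
python3 -m creep '{"delta_pos":[[0,0,0],[0,0,0],[0,0,0],[0,0,0],[-3,0,0],[-7,0,0],[-11,0,0],[-14,0,0],[-14,0,0]],"dr":[[0,0,0],[0,0,0],[0,0,0],[0,0,0],[0,0,0],[0,0,0],[0,0,0],[0,0,0],[0,0,0]]}' 1
python3 -m creep '{"delta_pos":[[-2,-4,0],[-4,-8,0],[-6,-12,0],[-8,-16,2],[-8,-16,2],[-8,-16,2]],"dr":[[0,0,0],[0,0,0],[0,0,0],[0,0,0],[0,0,0],[0,0,0]]}'
python3 - <<'E'
from h import *
d=manip.get_image("top");W=world(d)
for n,r,a,b in[("slide",(348,160,398,208),.035,.06),("rack",(184,160,262,200),.045,.07),("reader",(275,125,305,148),.015,.05),("lid",(270,160,330,208),.037,.056),("jar",(315,160,350,205),.06,.1),("beaker",(365,205,415,260),.06,.09),("tray",(350,210,414,255),.022,.036)]:
    print(n,rect(W,r,a,b))
s=manip.get_image("scene")
a=cv2.resize(d["pixels"][120:260,170:430],(780,420));b=cv2.resize(s["pixels"][160:340,200:420],(780,638))
cv2.imwrite("pics/f1.png",a);cv2.imwrite("pics/f2.png",b[:600]);print(manip.get_state()["position"])
E
```

```text
clock: 23.85
position: [0.4862, -0.1018, 0.1807]
ee_rot: [0.492, 0.512, 0.486, -0.509]
contact_force: [-0.1, 0.2, 0.0]
width: 0.0851
clock: 24.45
position: [0.3222, -0.1139, 0.256]
ee_rot: [0.489, 0.512, 0.488, -0.511]
contact_force: [0.5, -0.4, -0.2]
width: 0.0855
slide (array([624.4, -54.7]), array([ 92.6, 101.1]), 3.3, 'zmed 0.0485 n 1156')
rack (array([645.5, 364.5]), array([ 62.8, 179.7]), 2.9, 'zmed 0.0548 n 495')
reader (array([766.3, 169.3]), array([59.6, 37.7]), 88.2, 'zmed 0.0289 n 293')
lid (array([639.5, 133.2]), array([133.5,  65.3]), 88.2, 'zmed 0.0479 n 695')
jar (array([631.8,  51. ]), array([44., 44.]), 89.3, 'zmed 0.0823 n 236')
beaker (array([ 484.9, -102.1]), array([53.2, 51.3]), 88.4, 'zmed 0.0762 n 112')
tray (array([ 493.9, -100.7]), array([ 97.6, 135.3]), 1.3, 'zmed 0.0290 n 297')
[ 0.32290592 -0.11343843  0.25535281]
```

View pics/f1.png

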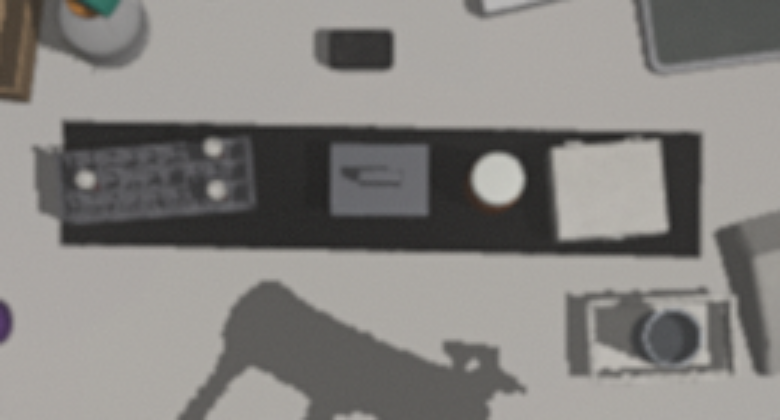

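View pics/f2.png

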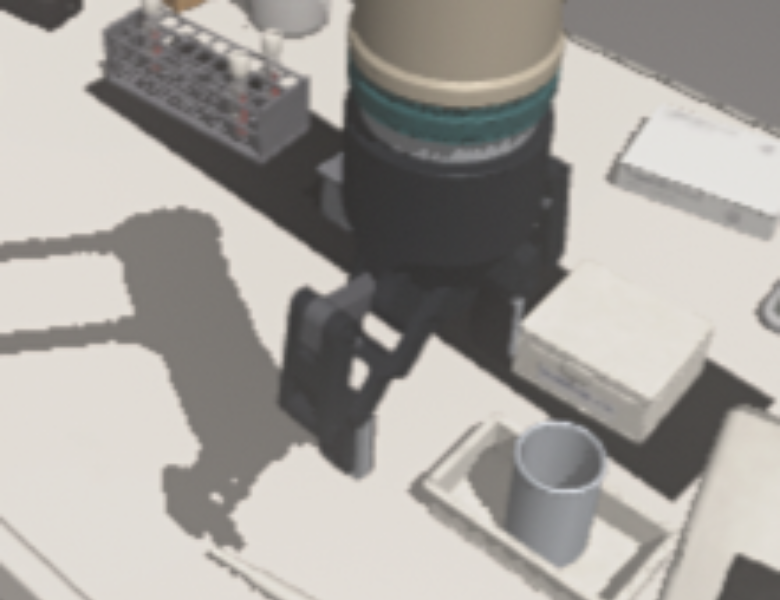

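The final top view shows the lidded dish at (380,180), midway and square. The jar is at (498,180) between the dish and the box, the beaker stands in the tray at (668,337), and the reader is still at (355,50). The scene view confirms the beaker is upright in the tray.

```bash
python3 -c "
from rig import manip
print(manip.sign_off())"
```

```text
the job is handed in; nothing more can be done
None
```

The job is handed in, at about 24.5 s of the 96 s allowed. I set out, in order:
- the dish on the mat
- its lid on top
- the amber jar between the slide box and the dish
- the steel beaker in the drip tray

What the last checks showed:
- **Dish:** in the top view it was about 3 mm off the midpoint of box and rack, measured before the lid went on. Its angle was within about 1° of the mat.
- **Lid:** it was within about 1–2 mm of the dish centre and square to it, measured right after placing.
- **Jar:** it was within about 1 mm of half-way between the box and the dish.
- **Beaker:** it stands upright at (485, −102) mm. The tray centre is about (483–484, −101) mm.
- **Left alone:** the slide box, rack and reader measured within 1 mm of where they started. I didn't measure the tray's position against its start, because its depth readings were too noisy.

Disagreements:
- **Cameras:** the two views differ by about 3–4 mm in x, and the scene view put the dish 1–2 mm to the other side of the midpoint.
- **Lid outline, final check:** the automatic fit was spoiled because the jar now stands inside its search window. For the final state of the lid I relied on the picture and the earlier measurement.
- **Tray outline, final check:** this fit was also too wide, so the tray centre comes from earlier estimates in both views.

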